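# Unload the phone glue press and put its parts away

## Task

The glue under the phone's glass has set: take the press apart from the top, each piece put in its place and let go before the next is lifted. The small weight goes in the narrow round dish, the wide weight in the wide one, the press plate soft face down with its ears on the two saddles of its rest, and the phone, same side up, in the pocket between the grey corners of the black tray. Drop nothing, and leave the tall white bottle where it stands.

Things in the scene. Friction and masses are not known exactly. Their poses are not given: they have to be found in the camera images.
- mould: Press mould, fixed: dark steel base 184 x 100 x 10 mm, soft bed, corner lips to 22 mm high (open in the middle 80 mm of the long sides for fingers), two 8 mm guide pins 76 mm either side of the middle, tops at 45 mm. On it, centred, stands the stack; undersides above desk: phone 16, press plate 24, wide weight 38, small weight 68 mm. Origin: centre of underside; x along the long side, z up.
- small_weight: Top of the stack: small turned steel weight, 0.3 kg: round body 38 mm across, 26 mm high, then a neck and a 23 mm knob; 48 mm high in all. It stands loose in the hollow top of the wide weight, whose rim stands 4 mm up round its foot; grip the body with the fingertips 8 mm or more above its underside. Origin: centre of underside; z up.
- wide_weight: Second in the stack: plain steel disc weight 60 mm across, 34 mm high, 0.55 kg, with a hollow 44 mm across, 4 mm deep in its top. Stands loose on the press plate. Origin: centre of underside; z up.
- press_plate: Third: aluminium plate, 0.25 kg. Middle block 84 (x) x 64 (y) x 14 mm with black silicone underside; at each end an ear 28 mm wide reaching 90 mm from the middle, ear's underside 6 mm above the block's. A guide pin of the mould stands in a 13 mm hole in each ear: lift 30 mm straight up to clear. Grip across the 64 mm. Origin: centre of underside; x through both ears, z up.
- phone: Bottom of the stack: dark phone 124 (x) x 61 (y) mm, body 8 mm thick, 0.15 kg; both ends show from under the press plate. Lies on the mould's soft bed, its long edges free underneath by 6 mm. Grip it across the 61 mm at the middle. Origin: centre of underside; x along its length, z up.
- narrow_dish: The smaller of two round black dishes, fixed: 70 mm outside, 58 mm inside, grey felt floor 4 mm and rim 10 mm above the desk. Place of the small weight. Origin: centre of underside; z up.
- wide_dish: The larger of two round black dishes, fixed: 94 mm outside, 82 mm inside, grey felt floor 4 mm and rim 10 mm above the desk. Place of the wide weight. Origin: centre of underside; z up.
- plate_rest: Rest for the press plate, fixed: dark base 176 x 76 x 6 mm, two saddles 68 mm either side of the middle, 22 mm long (x), seats 30 mm above the desk, 46 mm free between cheeks that rise to 44 mm. The ears lie on the seats, either end first; the block hangs in the 114 mm between the saddles, its underside 24 mm above the desk. Origin: centre of underside; x through both saddles, z up.
- phone_tray: Black tray for the phone, fixed: 170 (x) x 136 (y) mm, rim 12 mm high, floor 3 mm. Four grey L-shaped corners, 17 mm high, enclose a pocket 142 x 79 mm, open over 80 mm in the middle of the long sides for fingers; a grey strip 100 x 36 mm carries the phone 10 mm above the desk, either end first. Origin: centre of underside; x along the long side, z up.
- bottle: Bystander: slim white bottle, 36 mm across, 96 mm tall, standing loose behind the work; not to be moved. Origin: centre of underside; z up.

How it is judged:
On the way, in this order (a step that is already met when the one before it is completed fails the run):
1. the small weight stands in the narrow dish, let go (horizontal distance between small_weight and narrow_dish below 0.014 m and z of small_weight in the frame of narrow_dish between 0.001 and 0.007 m and angle between small_weight's own z axis and vertical below 0.08 rad and contact force between the fingers and small_weight below 0.2 N and linear speed of small_weight below 0.02 m/s), for 0.2 s.
2. the wide weight stands in the wide dish, let go (horizontal distance between wide_weight and wide_dish below 0.014 m and z of wide_weight in the frame of wide_dish between 0.001 and 0.007 m and angle between wide_weight's own z axis and vertical below 0.08 rad and contact force between the fingers and wide_weight below 0.2 N and linear speed of wide_weight below 0.02 m/s), for 0.2 s.
3. the press plate lies on the two saddles of its rest, let go (x of press_plate in the frame of plate_rest between -0.018 and 0.018 m and y of press_plate in the frame of plate_rest between -0.013 and 0.013 m and z of press_plate in the frame of plate_rest between 0.021 and 0.027 m and angle between the x axis of press_plate and the x axis of plate_rest, either way round below 0.25 rad and angle between press_plate's own z axis and vertical below 0.06 rad and contact force between the fingers and press_plate below 0.2 N and linear speed of press_plate below 0.02 m/s), for 0.2 s.
4. the phone lies in the pocket of the black tray, let go (x of phone in the frame of phone_tray between -0.013 and 0.013 m and y of phone in the frame of phone_tray between -0.013 and 0.013 m and z of phone in the frame of phone_tray between 0.007 and 0.013 m and angle between the x axis of phone and the x axis of phone_tray, either way round below 0.3 rad and angle between phone's own z axis and vertical below 0.06 rad and contact force between the fingers and phone below 0.2 N and linear speed of phone below 0.02 m/s), for 0.2 s.
At the end, for the whole second after the job is handed in: Weights upright on the floors of their own dishes (14 mm of middle), plate level, soft face down, ears on both seats between the cheeks, phone flat on the strip in the pocket (13 mm of middle), same side up; all let go, at rest; bottle upright, moved under 50 mm (all of step 1 and all of step 2 and all of step 3 and all of step 4 and angle between bottle's own z axis and vertical below 0.3 rad and distance of bottle from where it was at the start of the episode below 0.05 m); the robot touches nothing.
It fails at once if a piece falls freely (from more than about 25 mm) ((linear speed of small_weight above 0.7 m/s and contact force between the fingers and small_weight below 0.2 N) or (linear speed of wide_weight above 0.7 m/s and contact force between the fingers and wide_weight below 0.2 N) or (linear speed of press_plate above 0.7 m/s and contact force between the fingers and press_plate below 0.2 N) or (linear speed of phone above 0.7 m/s and contact force between the fingers and phone below 0.2 N)).
It fails at once if the bottle is knocked over or shoved away (angle between bottle's own z axis and vertical above 0.5 rad or distance of bottle from where it was at the start of the episode above 0.06 m).
It also fails if it takes over 112 s, if anything falls off the work surface, if the arm or the gripper's body presses on something with over 40 N, if the wrist force passes 120 N, or if a joint passes its speed limit or range.

## Robot

A 7-joint arm with a two-finger parallel gripper is mounted at the origin on a cart in front of the work surface, level with it; the furniture and walls round the work are solid. World frame = base frame: x ahead of the robot, y to its left, z up, the work surface at z = 0. Lengths are in m, angles in rad, forces in N, time in s.
With the tool pointing down it reaches from about 0.4 to 0.85 m from the base axis. Payload 10.4 kg.
Tool frame: the origin (TCP) lies midway between the tips of the shut fingers; the grasp point (between the pads) lies 19 mm behind it; z points along the fingers, y is the line along which they close (so a half turn about z gives the same grasp; the last joint's range is limited). The gripper opens to 87 mm and grips with 3 to 60 N. Pads are 19 mm wide; open, the fingers measure 117 mm over their backs; the gripper's body (75 mm by 190 mm) begins 51 mm behind the grasp point.
Start: joints at [1.185, 0.332, -0.065, 1.46, 0.022, 1.35, -0.088], TCP at [0.222, -0.584, 0.223] pointing down, gripper open.
Joint ranges: [-2.6, 2.6], [-0.5, 2.12], [-1.47, 1.34], [0.16, 2.42], [-1.27, 4.41], [0.06, 2.06], [-2.6, 2.6]. Speed limits (rad/s): [2.22, 2.22, 2.79, 2.79, 3.14, 3.14, 3.14].

## Interface

Orientations are given as [roll, pitch, yaw] about the fixed x, y, z axes, in that order (R = Rz(yaw) Ry(pitch) Rx(roll)).
In Python, from cell import robot gives the robot as it stands. The module is installed in compiled form; this text tells all that it offers.
- The arm moves only by the tool step_arm, never from a script. Its argument "deltas" is a list of rows, each a list of 7 numbers: the shift along the tool's x, y, z scaled (see below), then the turn, a rotation vector about the tool's x, y, z scaled (see below), then the finger opening in mm, from 0 to 87. A call has exactly 5 rows; each row is the pose to reach, as a shift and turn from the pose commanded when the call began, along the tool's axes at that moment; what a row does not reach only later rows make up. The controller multiplies each number of a shift by 0.5 m and each number of a turn by 90 degrees. A row lasts 1/10 s, in which the tool goes at most 50 mm and 8.59 degrees, less where a joint would pass 70% of its speed; a pose out of reach is approached as far as the arm can. A call with a number of a shift or a turn outside -1 to 1 is refused whole. A call with a gripper value outside its range is refused whole. The fingers move at their own pace and stop on an object; the grip force is fixed at half the most. Time passes only in rows, so rows that repeat a pose let the fingers close, or fill a call up. It gives the time, the measured TCP pose, the force, the opening and the grip force at its end, in the units of the state.
- robot.sense(): the state, without advancing time (a new reading comes with each control period).
- robot.camera(name): name is "side" or "top"; returns a dict with "pixels" (480x640x3 uint8, blue, green, red), "intrinsics" (3x3 intrinsics, pixels), "k1" (the pictures are not rectified: a ray, as slopes to the right and down, at radius r is drawn at 1 + k1 r^2 times it, then the intrinsics apply), "rvec" (rotation vector, rad) and "tvec" (3), from world to camera coordinates, as OpenCV has them. Camera axes: x right, y down, z forward; pixel columns grow to the right and rows downward; lengths in m; the calibration is good to about 2 mm. A picture is of the moment at which its call begins. There is no depth.
- robot.hand_in(): hands the job in; it is judged then, once.
The state is a dict: "time": time; "qpos": joint angles; "joint_vel": joint speeds; "joint_efforts": joint torques, N m; "tcp_pos": TCP position; "tool_rot": TCP orientation; "force": force on the tool from outside, world axes, zero at the start; "moment": the same for the moment, N m; "opening": finger opening in m; "gripper_force": force on a finger pad.
Only numpy, scipy, OpenCV 4.12 (cv2) and the standard library are available. Lean on these libraries where they do the work, as an engineer would, in place of code of your own. Each camera call takes 0.05 s, during which the arm holds its last target. There are 200 camera calls.

## Working session

There is one attempt and no reset: what is moved stays moved. The work goes in short steps, Python scripts to look and compute and a tool call to move; the robot and the scene stay as the last step left them, time stands still between calls to the robot, and variables do not carry over. Pictures are saved under pics/ and viewed, at most 14 in all, crops included, and the job is handed in when it is done.

Besides the shell and the picture viewer there is one more tool, called after "Request:" by a JSON object that holds its "fn" and its "kwargs". step_arm: Moves the arm, as the interface text tells. Shifts and turns lie within -1 to 1; 1 stands for 0.5 m of shift or 90 degrees of turn. Its arguments: {"type":"object","properties":{"deltas":{"type":"array"}},"required":["deltas"]}

```bash
mkdir -p pics; python3 - <<'E'
from cell import robot
import cv2,pickle
s=robot.sense();print(s)
for n in("top","side"):
    c=robot.camera(n);cv2.imwrite(f"pics/{n}0.png",c["pixels"]);pickle.dump(c,open(n+"0.pkl","wb"))
    print(n,c["intrinsics"],c["k1"],c["rvec"],c["tvec"])
E
```

```text
{'time': 0.0, 'qpos': array([ 1.18543401,  0.33284352, -0.06470295,  1.46092605,  0.02161803,
        1.34988971, -0.088478  ]), 'joint_vel': array([-0.00016807, -0.00054486, -0.00018954,  0.00263926,  0.00065795,
       -0.00094469, -0.00027825]), 'joint_efforts': array([-9.03439723e-04, -6.23267269e+01,  2.39871209e-02, -3.89898133e+01,
       -6.14892016e-02,  4.00010333e-02,  1.02730435e-04]), 'tcp_pos': array([ 0.22164373, -0.58397671,  0.22177895]), 'tool_rot': array([-3.14022450e+00,  7.99803669e-05,  3.62811790e-01]), 'force': array([0.30949599, 0.65904301, 0.29319711]), 'moment': array([-0.00533657,  0.02096597, -0.00338467]), 'gripper_force': 0.0, 'opening': 0.08687528785198771}
top [[540.77129905   0.         322.60020001]
 [  0.         540.77129905 230.68337181]
 [  0.           0.           1.        ]] -0.06520693359177428 [ 2.17032273 -2.23249344  0.07055579] [0.01111787 0.55288591 1.41842356]
side [[494.69282196   0.         319.39417225]
 [  0.         494.69282196 246.51106173]
 [  0.           0.           1.        ]] 0.03653842554146899 [ 0.41671455 -2.42449703  1.65658489] [0.54161971 0.12790905 1.03768386]
```

View pics/top0.png

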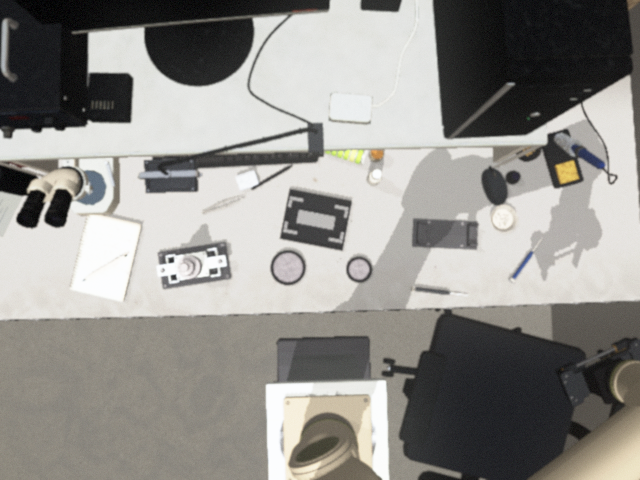

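View pics/side0.png

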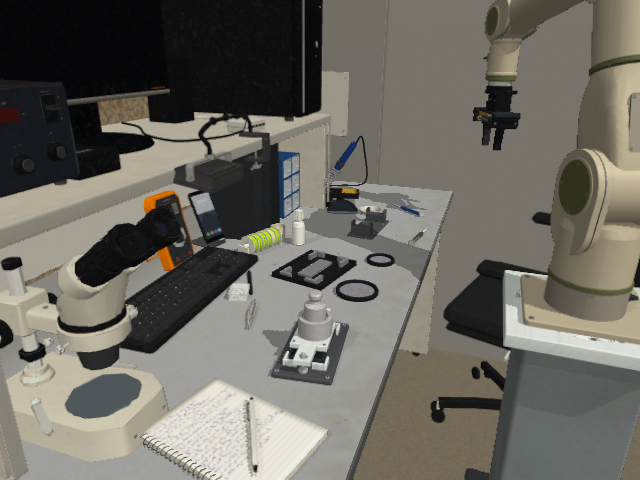

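```bash
cat > h.py <<'E'
import numpy as np,cv2,pickle
from scipy.spatial.transform import Rotation as Ro
def D(c): return np.array([c["k1"],0,0,0,0.])
def w2p(c,P): return cv2.projectPoints(np.asarray(P,float).reshape(-1,3),np.asarray(c["rvec"],float),np.asarray(c["tvec"],float),c["intrinsics"],D(c))[0][:,0]
def p2w(c,p,z):
    K=c["intrinsics"];p=np.asarray(p,float).reshape(-1,2)
    q=(p-K[:2,2])/[K[0,0],K[1,1]];x=q.copy()
    for _ in range(20): x=q/(1+c["k1"]*(x**2).sum(1,keepdims=True))
    R=cv2.Rodrigues(np.asarray(c["rvec"],float))[0];C=-R.T@np.asarray(c["tvec"],float)
    d=np.c_[x,np.ones(len(x))]@R
    return C+d*((z-C[2])/d[:,2])[:,None]
# ortho: row->x (top=x1), col->y (left=y1), s m/px
def ortho(c,z,x0,x1,y0,y1,s):
    xs=np.arange(x1,x0,-s);ys=np.arange(y1,y0,-s)
    Y,X=np.meshgrid(ys,xs);p=w2p(c,np.stack([X,Y,0*X+z],-1)).reshape(*X.shape,2).astype(np.float32)
    return cv2.remap(c["pixels"],p[...,0],p[...,1],cv2.INTER_CUBIC)
E
python3 - <<'E'
from h import *
c=pickle.load(open("top0.pkl","rb"))
px={"mould":(194,265),"wide_dish":(288,267),"narrow":(359,269),"tray":(316,219),"rest":(445,234),"bottle":(376,175)}
zz={"mould":.01,"wide_dish":.01,"narrow":.01,"tray":.012,"rest":.006,"bottle":.09}
R=cv2.Rodrigues(c["rvec"])[0];print("cam",-R.T@c["tvec"])
g=cv2.cvtColor(c["pixels"],cv2.COLOR_BGR2GRAY)
for n,p in px.items():
    w=p2w(c,p,zz[n])[0];print(n,w.round(4))
    if n=="bottle":continue
    s=.0005;h=.13
    o=ortho(c,zz[n],w[0]-h,w[0]+h,w[1]-h,w[1]+h,s);g=cv2.cvtColor(o,cv2.COLOR_BGR2GRAY)
    m=(g<110).astype(np.uint8)
    cs,_=cv2.findContours(m,cv2.RETR_EXTERNAL,cv2.CHAIN_APPROX_NONE)
    for k in sorted(cs,key=cv2.contourArea)[-2:]:
        r=cv2.minAreaRect(k);ce=(w[0]+h-r[0][1]*s,w[1]+h-r[0][0]*s)
        print("  ",np.round(ce,4),np.round(np.array(r[1])*s,4),"ang",r[2],cv2.contourArea(k)*s*s)
a=ortho(c,.01,.28,.62,-.36,.44,.001)
cv2.imwrite("pics/o1.png",a)
E
```

```text
cam [0.47980209 0.01485067 1.44474954]
mould [0.4717 0.3389 0.01  ]
   [0.4316 0.3267] [0.0282 0.1701] ang 74.4301528930664 0.0010972500000000001
   [0.5042 0.34  ] [0.0424 0.1781] ang 87.94849395751953 0.001997625
wide_dish [0.4595 0.0898 0.01  ]
   [0.547 0.034] [0.085  0.1475] ang 90.0 0.006225125000000001
   [0.4593 0.0908] [0.0895 0.09  ] ang 90.0 0.006320750000000001
narrow [ 0.4488 -0.0981  0.01  ]
   [ 0.4488 -0.0981] [0.0674 0.0659] ang 18.434946060180664 0.00349425
   [ 0.55   -0.0145] [0.0983 0.079 ] ang 11.689370155334473 0.0044485
tray [0.5846 0.0121 0.012 ]
   [0.4796 0.0906] [0.049 0.09 ] ang 90.0 0.000682875
   [0.5843 0.0132] [0.1664 0.1337] ang 12.619321823120117 0.018968875
rest [ 0.5353 -0.3323  0.006 ]
   [ 0.5326 -0.3987] [0.0373 0.0692] ang 5.142764568328857 0.001471625
   [ 0.5384 -0.3015] [0.1133 0.0732] ang 4.594253063201904 0.0063958750000000005
bottle [ 0.6863 -0.1425  0.09  ]
```

View pics/o1.png

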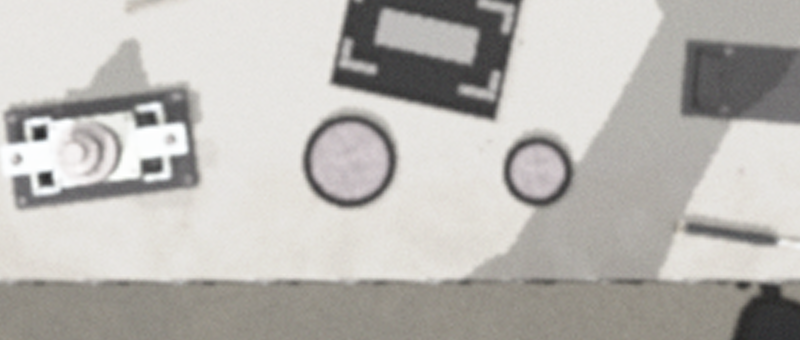

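```bash
cat >> h.py <<'E'
def hullfit(c,z,x0,x1,y0,y1,thr,s=.0005,amin=60e-6):
    g=cv2.cvtColor(ortho(c,z,x0,x1,y0,y1,s),cv2.COLOR_BGR2GRAY)
    cs,_=cv2.findContours((g<thr).astype(np.uint8),cv2.RETR_EXTERNAL,cv2.CHAIN_APPROX_NONE)
    k=np.vstack([q for q in cs if cv2.contourArea(q)*s*s>amin])
    b=cv2.boxPoints(cv2.minAreaRect(k));W=np.c_[x1-b[:,1]*s,y1-b[:,0]*s]
    e=[W[1]-W[0],W[2]-W[1]];e.sort(key=np.linalg.norm);L=e[1]
    return W.mean(0),np.linalg.norm(e,axis=1),np.degrees(np.arctan2(L[1],L[0]))%180
def box(x,y,yaw,a,b,z):
    t=np.radians(yaw);R=np.array([[np.cos(t),-np.sin(t)],[np.sin(t),np.cos(t)]])
    q=np.array([[a,b],[-a,b],[-a,-b],[a,-b]])/2@R.T+[x,y]
    return np.c_[q,np.full(4,z)]
def circ(x,y,r,z):
    t=np.linspace(0,2*np.pi,60);return np.c_[x+r*np.cos(t),y+r*np.sin(t),0*t+z]
def overlay(c,polys,x0,y0,w,h,k):
    im=cv2.resize(c["pixels"][y0:y0+h,x0:x0+w],None,fx=k,fy=k,interpolation=cv2.INTER_CUBIC)
    cols=[(0,0,255),(0,200,0),(255,0,0),(255,0,255),(0,160,255),(200,200,0)]
    for i,P in enumerate(polys):
        p=((w2p(c,P)-[x0,y0]+.5)*k-.5);cv2.polylines(im,[np.round(p*16).astype(np.int32)],True,cols[i%6],1,cv2.LINE_AA,4)
    return im
E
python3 - <<'E'
from h import *
c=pickle.load(open("top0.pkl","rb"));d=pickle.load(open("side0.pkl","rb"))
for t in(90,110,130):
    print(t,"mould",hullfit(c,.01,.40,.55,.235,.45,t),"rest",hullfit(c,.006,.48,.60,-.44,-.22,t),"tray",hullfit(c,.012,.504,.68,-.095,.12,t))
M,_,ym=hullfit(c,.01,.40,.55,.235,.45,110);Q,_,yq=hullfit(c,.006,.48,.60,-.44,-.22,110)
pm=[box(*M,ym,.184,.1,.01),circ(*M,.0115,.116),circ(*M,.019,.094),circ(*M,.03,.072),box(*M,ym,.18,.028,.038),box(*M,ym,.084,.064,.038)]
pq=[box(*Q,yq,.176,.076,.006),box(*Q,yq,.158,.046,.030),box(*Q,yq,.114,.046,.030)]
A=overlay(c,pm,145,230,100,70,4);B=overlay(c,pq,400,205,100,70,4)
C=overlay(d,pm,260,280,100,110,4)[:320];C2=overlay(d,pq,335,195,100,80,4)
cv2.imwrite("pics/ov.png",np.vstack([np.hstack([A,B]),np.hstack([C[20:340],C2])])[:600])
E
```

```text
90 mould (array([0.4820227 , 0.32852638], dtype=float32), array([0.07528028, 0.1528079 ], dtype=float32), np.float32(96.99191)) rest (array([ 0.5359607 , -0.33180076], dtype=float32), array([0.06772032, 0.16675372], dtype=float32), np.float32(85.91439)) tray (array([0.58421576, 0.01321395], dtype=float32), array([0.13146873, 0.16455266], dtype=float32), np.float32(77.38638))
110 mould (array([0.47291607, 0.33785018], dtype=float32), array([0.09475911, 0.17870429], dtype=float32), np.float32(96.76617)) rest (array([ 0.53615844, -0.33138102], dtype=float32), array([0.07302051, 0.17341319], dtype=float32), np.float32(85.72416)) tray (array([0.5843226 , 0.01312975], dtype=float32), array([0.13366507, 0.16640624], dtype=float32), np.float32(77.39585))
130 mould (array([0.47284532, 0.33807355], dtype=float32), array([0.09810433, 0.18229967], dtype=float32), np.float32(97.04204)) rest (array([ 0.53602207, -0.33111638], dtype=float32), array([0.0763999 , 0.17595679], dtype=float32), np.float32(85.691345)) tray (array([0.58449066, 0.01301632], dtype=float32), array([0.13563803, 0.16797727], dtype=float32), np.float32(77.43975))Traceback (most recent call last):
  File "<stdin>", line 10, in <module>
    return _nx.concatenate(arrs, 1, dtype=dtype, casting=casting)
           ~~~~~~~~~~~~~~~^^^^^^^^^^^^^^^^^^^^^^^^^^^^^^^^^^^^^^^
ValueError: all the input array dimensions except for the concatenation axis must match exactly, but along dimension 0, the array at index 0 has size 300 and the array at index 1 has size 320
```

Request:
{"fn": "step_arm", "kwargs": {"deltas": [[0.066,-0.046,-0.006,0,0,-0.044,87],[0.132,-0.092,-0.012,0,0,-0.088,87],[0.2,-0.138,-0.018,0,0,-0.13,87],[0.266,-0.185,-0.024,0,0,-0.174,87],[0.332,-0.231,-0.028,0,0,-0.218,87]]}}

```text
time: 0.6
tcp_pos: [0.3367, -0.4158, 0.2365]
tool_rot: [-3.141, 0.0, 0.708]
force: [0.6, -1.2, 0.2]
opening: 0.0871
gripper_force: 0.0
```

Request:
{"fn": "step_arm", "kwargs": {"deltas": [[0.078,-0.022,-0.006,0,0,-0.044,87],[0.156,-0.044,-0.012,0,0,-0.088,87],[0.234,-0.066,-0.018,0,0,-0.13,87],[0.312,-0.086,-0.024,0,0,-0.174,87],[0.39,-0.107,-0.028,0,0,-0.218,87]]}}

```text
time: 1.1
tcp_pos: [0.4504, -0.2488, 0.2506]
tool_rot: [3.142, 0.0, 1.05]
force: [0.2, 0.2, -0.0]
opening: 0.0868
gripper_force: 0.0
```

```bash
cat >> h.py <<'E'
def plan(target,yaw,n=5,grip=87,start=None):
    """rows to target (x,y,z), yaw deg, tool down; n rows split in calls of 5"""
    from cell import robot
    s=robot.sense() if start is None else start
    p=np.array(s["tcp_pos"]);R=Ro.from_euler("xyz",s["tool_rot"]);T=Ro.from_euler("xyz",[180,0,yaw],degrees=True)
    target=np.array(target,float);N=n//5;rv=(R.inv()*T).as_rotvec()
    print("from",p.round(4),R.as_euler("xyz",degrees=True).round(1),"dist",np.linalg.norm(target-p).round(3),"deg",np.degrees(np.linalg.norm(rv)).round(1))
    for k in range(N):
        A=R*Ro.from_rotvec(rv*k/N)
        d=A.inv().apply((target-p)/N)/.5;t=rv/N/(np.pi/2)
        print("per row/total:",np.r_[d/5,t/5].round(4).tolist(),np.r_[d,t].round(3).tolist())
E
python3 - <<'E'
from h import *
from cell import robot
c=pickle.load(open("top0.pkl","rb"));d=pickle.load(open("side0.pkl","rb"))
M,_,ym=hullfit(c,.01,.40,.55,.235,.45,130);Q,_,yq=hullfit(c,.006,.48,.60,-.44,-.22,130)
pm=[box(*M,ym,.184,.1,.01),circ(*M,.0115,.116),circ(*M,.019,.094),circ(*M,.03,.072),box(*M,ym,.18,.028,.038),box(*M,ym,.084,.064,.038)]
pq=[box(*Q,yq,.176,.076,.006),box(*Q,yq,.158,.046,.030),box(*Q,yq,.114,.046,.030)]
A=overlay(c,pm,145,230,100,70,4);B=overlay(c,pq,400,205,100,70,4)
C=overlay(d,pm,260,285,100,80,4);C2=overlay(d,pq,335,195,100,80,4)
cv2.imwrite("pics/ov.png",np.vstack([np.hstack([A,B]),np.hstack([C,C2])]))
plan((.4728,.338,.25),97,15)
E
```

```text
from [ 0.4504 -0.2488  0.2506] [180.    0.   60.2] dist 0.587 deg 36.8
per row/total: [0.0694, -0.0363, 0.0001, 0.0, 0.0, -0.0273] [0.347, -0.182, 0.0, 0.0, 0.0, -0.136]
per row/total: [0.0755, -0.0207, 0.0001, 0.0, 0.0, -0.0273] [0.378, -0.104, 0.0, 0.0, 0.0, -0.136]
per row/total: [0.0782, -0.0042, 0.0001, 0.0, 0.0, -0.0273] [0.391, -0.021, 0.0, 0.0, 0.0, -0.136]
```

View pics/ov.png

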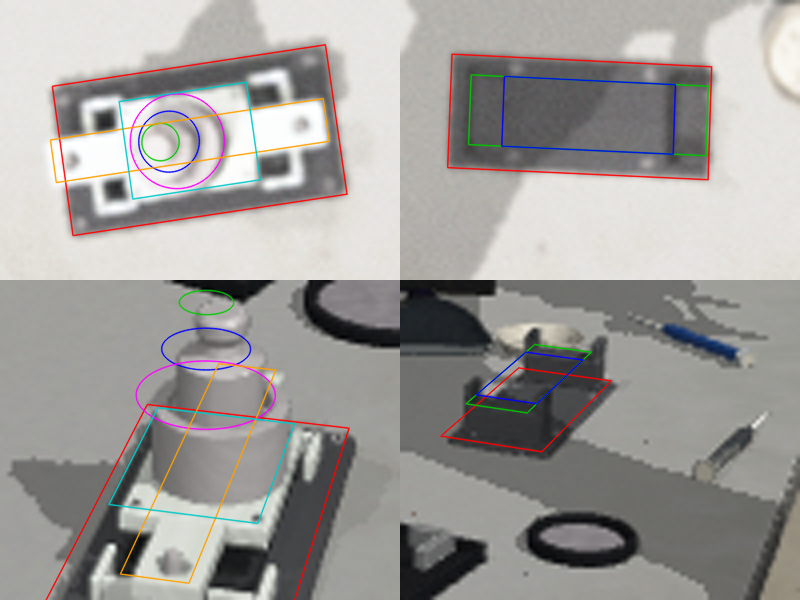

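Request:
{"fn": "step_arm", "kwargs": {"deltas": [[0.069,-0.036,0,0,0,-0.027,87],[0.139,-0.073,0,0,0,-0.054,87],[0.208,-0.109,0,0,0,-0.082,87],[0.278,-0.145,0,0,0,-0.109,87],[0.347,-0.182,0,0,0,-0.136,87]]}}

```text
time: 1.6
tcp_pos: [0.4573, -0.053, 0.2504]
tool_rot: [-3.141, 0.0, 1.263]
force: [0.8, 0.3, 0.2]
opening: 0.0871
gripper_force: 0.0
```

Request:
{"fn": "step_arm", "kwargs": {"deltas": [[0.076,-0.021,0,0,0,-0.027,87],[0.151,-0.042,0,0,0,-0.054,87],[0.227,-0.062,0,0,0,-0.082,87],[0.302,-0.083,0,0,0,-0.109,87],[0.378,-0.104,0,0,0,-0.136,87]]}}

```text
time: 2.1
tcp_pos: [0.4654, 0.1427, 0.2505]
tool_rot: [3.141, 0.0, 1.476]
force: [0.9, 0.4, 0.7]
opening: 0.087
gripper_force: 0.0
```

Request:
{"fn": "step_arm", "kwargs": {"deltas": [[0.078,-0.004,0,0,0,-0.027,87],[0.156,-0.008,0,0,0,-0.054,87],[0.235,-0.012,0,0,0,-0.082,87],[0.313,-0.017,0,0,0,-0.109,87],[0.391,-0.021,0,0,0,-0.136,87]]}}

```text
time: 2.6
tcp_pos: [0.4739, 0.3382, 0.2501]
tool_rot: [-3.141, 0.0, 1.69]
force: [1.1, -0.3, -0.0]
opening: 0.0871
gripper_force: 0.0
```

Request:
{"fn": "step_arm", "kwargs": {"deltas": [[0,0,0.06,0,0,0,87],[0,0,0.12,0,0,0,87],[0,0,0.18,0,0,0,87],[0,0,0.24,0,0,0,87],[0,0,0.24,0,0,0,87]]}}

```text
time: 3.1
tcp_pos: [0.4722, 0.335, 0.1266]
tool_rot: [-3.136, 0.003, 1.689]
force: [0.1, 0.3, -0.9]
opening: 0.0874
gripper_force: 0.0
```

```bash
python3 - <<'E'
from h import *
from cell import robot
d=robot.camera("side");c=robot.camera("top")
s=robot.sense();p=s["tcp_pos"];print(p,np.degrees(s["tool_rot"]),s["qpos"])
T=Ro.from_euler("xyz",s["tool_rot"])
tips=[p+T.apply([0,q,0]) for q in(-.0435,.0435)]
P=[np.array(tips),circ(p[0],p[1],.019,.094)]
cv2.imwrite("pics/s2.png",np.hstack([overlay(d,P,250,230,100,150,4),overlay(c,P,145,210,100,150,4)]))
plan((.4728,.338,.078),97,5)
E
```

```text
[0.47386157 0.33697651 0.13096303] [-1.79957955e+02  3.50612213e-03  9.67552041e+01] [ 0.01373216  0.45057848 -0.89283224  1.65674322  0.36986546  1.21439214
 -0.84402213]
from [0.4739 0.337  0.131 ] [-180.     0.    96.8] dist 0.053 deg 0.2
per row/total: [0.0005, -0.0004, 0.0212, -0.0001, 0.0, -0.0005] [0.002, -0.002, 0.106, -0.0, 0.0, -0.003]
```

View pics/s2.png

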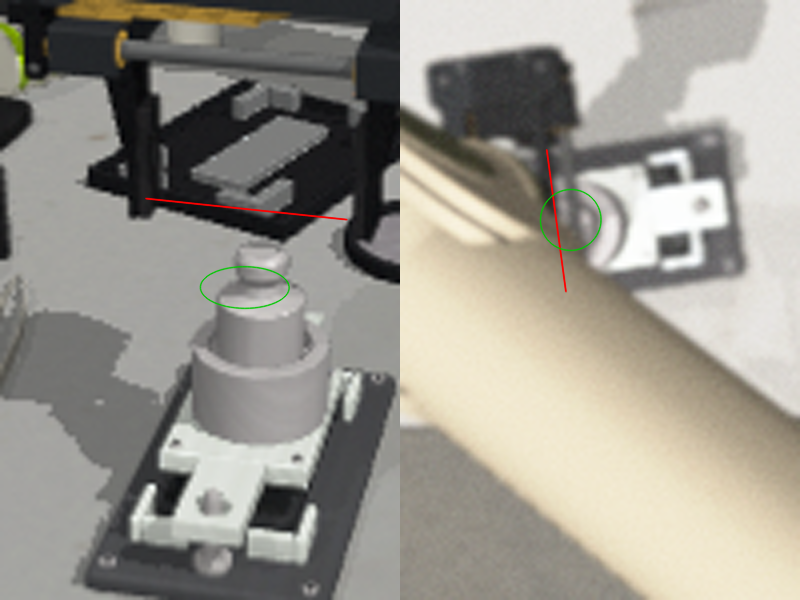

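Request:
{"fn": "step_arm", "kwargs": {"deltas": [[0,0,0.03,0,0,0,87],[0,0,0.06,0,0,0,87],[0,0,0.09,0,0,0,87],[0,0,0.106,0,0,0,87],[0,0,0.106,0,0,0,87]]}}

```text
time: 3.7
tcp_pos: [0.4733, 0.3364, 0.076]
tool_rot: [-3.139, 0.001, 1.689]
force: [-0.3, 0.4, -0.1]
opening: 0.0869
gripper_force: 0.0
```

Request:
{"fn": "step_arm", "kwargs": {"deltas": [[0,0,0,0,0,0,60],[0,0,0,0,0,0,45],[0,0,0,0,0,0,20],[0,0,0,0,0,0,20],[0,0,0,0,0,0,20]]}}

```text
time: 4.2
tcp_pos: [0.4741, 0.337, 0.0778]
tool_rot: [3.141, -0.0, 1.689]
force: [-0.6, 0.5, -0.9]
opening: 0.055
gripper_force: 0.0
```

Request:
{"fn": "step_arm", "kwargs": {"deltas": [[0,0,0,0,0,0,20],[0,0,0,0,0,0,20],[0,0,0,0,0,0,20],[0,0,0,0,0,0,20],[0,0,0,0,0,0,20]]}}

```text
time: 4.7
tcp_pos: [0.4734, 0.3371, 0.0774]
tool_rot: [-3.141, -0.0, 1.689]
force: [-4.1, -0.2, 0.2]
opening: 0.0373
gripper_force: 30.0
```

Request:
{"fn": "step_arm", "kwargs": {"deltas": [[0,0,-0.02,0,0,0,20],[0,0,-0.06,0,0,0,20],[0,0,-0.11,0,0,0,20],[0,0,-0.15,0,0,0,20],[0,0,-0.17,0,0,0,20]]}}

```text
time: 5.2
tcp_pos: [0.4752, 0.3372, 0.1649]
tool_rot: [3.138, -0.001, 1.688]
force: [0.2, -0.8, -3.4]
opening: 0.0373
gripper_force: 29.9
```

Request:
{"fn": "step_arm", "kwargs": {"deltas": [[-0.02,-0.004,-0.01,0,0,0,20],[-0.06,-0.011,-0.01,0,0,0,20],[-0.12,-0.021,-0.01,0,0,0,20],[-0.18,-0.032,-0.01,0,0,0,20],[-0.24,-0.043,-0.01,0,0,0,20]]}}

```text
time: 5.7
tcp_pos: [0.4663, 0.2128, 0.1666]
tool_rot: [-3.14, 0.001, 1.688]
force: [0.5, -0.7, -2.6]
opening: 0.0366
gripper_force: 29.9
```

Request:
{"fn": "step_arm", "kwargs": {"deltas": [[-0.06,-0.011,0,0,0,0,20],[-0.12,-0.021,0,0,0,0,20],[-0.18,-0.032,0,0,0,0,20],[-0.24,-0.043,0,0,0,0,20],[-0.3,-0.053,0,0,0,0,20]]}}

```text
time: 6.2
tcp_pos: [0.4571, 0.0609, 0.1669]
tool_rot: [-3.141, 0.001, 1.688]
force: [-0.5, -0.6, -3.0]
opening: 0.0372
gripper_force: 29.9
```

Request:
{"fn": "step_arm", "kwargs": {"deltas": [[-0.06,-0.011,0,0,0,0,20],[-0.12,-0.021,0,0,0,0,20],[-0.18,-0.032,0,0,0,0,20],[-0.24,-0.043,0,0,0,0,20],[-0.3,-0.053,0,0,0,0,20]]}}

```text
time: 6.7
tcp_pos: [0.4482, -0.0909, 0.1669]
tool_rot: [-3.141, 0.0, 1.688]
force: [0.5, 0.4, -2.5]
opening: 0.0365
gripper_force: 29.9
```

Request:
{"fn": "step_arm", "kwargs": {"deltas": [[-0.012,-0.002,0,0,0,0,20],[-0.018,-0.003,0,0,0,0,20],[-0.018,-0.003,0,0,0,0,20],[-0.018,-0.003,0,0,0,0,20],[-0.018,-0.003,0,0,0,0,20]]}}

```text
time: 7.2
tcp_pos: [0.449, -0.0971, 0.1675]
tool_rot: [3.142, -0.0, 1.69]
force: [0.1, -0.5, -3.1]
opening: 0.0375
gripper_force: 29.9
```

```bash
python3 - <<'E'
from h import *
from cell import robot
d=robot.camera("side");c=robot.camera("top");s=robot.sense();p=s["tcp_pos"]
print(s["opening"],s["gripper_force"],s["qpos"])
T=Ro.from_euler("xyz",s["tool_rot"])
n=np.array([.4488,-.0981])
P=[circ(*n,.035,.01),circ(p[0],p[1],.019,p[2]-.0095),np.array([p+T.apply([0,q,0]) for q in(-.019,.019)])]
cv2.imwrite("pics/s3.png",np.hstack([overlay(d,P,330,180,100,150,4),overlay(c,P,310,200,100,150,4)]))
plan((*n,.0145),97,5)
E
```

```text
0.037252249898802 29.92581427608002 [ 0.79227318  0.04983689 -0.68612805  1.92191233  0.03422594  1.18121698
  0.21270439]
from [ 0.449  -0.0974  0.1676] [180.    0.   96.8] dist 0.153 deg 0.2
per row/total: [-0.0003, -0.0001, 0.0612, 0.0, 0.0, -0.0004] [-0.001, -0.001, 0.306, 0.0, 0.0, -0.002]
```

View pics/s3.png

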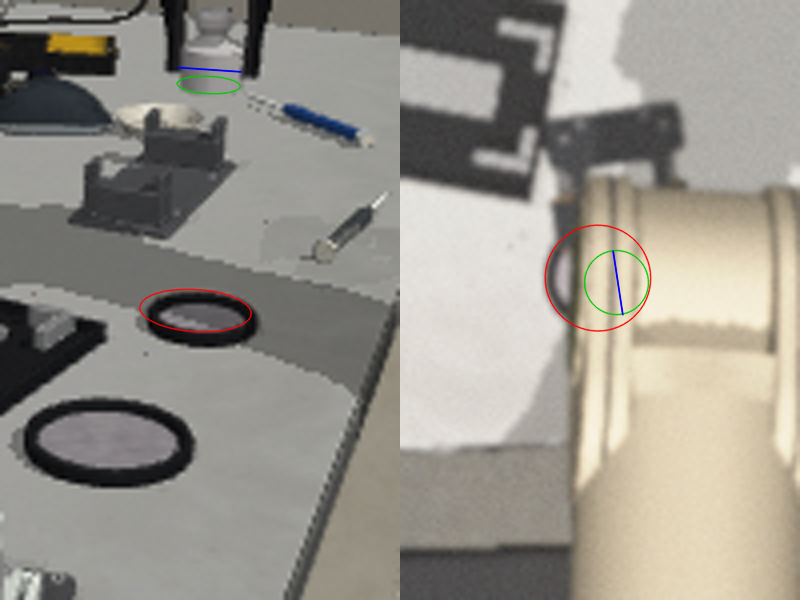

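Request:
{"fn": "step_arm", "kwargs": {"deltas": [[0,0,0.03,0,0,0,20],[0,0,0.09,0,0,0,20],[0,0,0.15,0,0,0,20],[0,0,0.21,0,0,0,20],[0,0,0.26,0,0,0,20]]}}

```text
time: 7.8
tcp_pos: [0.4486, -0.0976, 0.0361]
tool_rot: [-3.141, -0.0, 1.689]
force: [0.3, -0.2, -3.0]
opening: 0.0372
gripper_force: 29.9
```

Request:
{"fn": "step_arm", "kwargs": {"deltas": [[0,0,0.02,0,0,0,20],[0,0,0.035,0,0,0,20],[0,0,0.043,0,0,0,20],[0,0,0.047,0,0,0,20],[0,0,0.047,0,0,0,20]]}}

```text
time: 8.3
tcp_pos: [0.4494, -0.0982, 0.0146]
tool_rot: [3.141, 0.001, 1.688]
force: [0.1, -1.0, -3.3]
opening: 0.0373
gripper_force: 29.9
```

Request:
{"fn": "step_arm", "kwargs": {"deltas": [[0,0,0,0,0,0,20],[0,0,0,0,0,0,40],[0,0,0,0,0,0,50],[0,0,0,0,0,0,60],[0,0,0,0,0,0,60]]}}

```text
time: 8.8
tcp_pos: [0.4491, -0.0981, 0.0143]
tool_rot: [3.141, 0.0, 1.689]
force: [-0.8, 0.0, 0.2]
opening: 0.0555
gripper_force: 0.0
```

Request:
{"fn": "step_arm", "kwargs": {"deltas": [[0,0,0,0,0,0,60],[0,0,0,0,0,0,60],[0,0,-0.05,0,0,0,60],[0,0,-0.1,0,0,0,60],[0,0,-0.17,0,0,0,60]]}}

```text
time: 9.3
tcp_pos: [0.448, -0.0977, 0.0991]
tool_rot: [-3.14, -0.001, 1.689]
force: [0.9, -1.5, 0.4]
opening: 0.0597
gripper_force: 0.0
```

Request:
{"fn": "step_arm", "kwargs": {"deltas": [[0,0,-0.08,0,0,0,87],[0,0,-0.14,0,0,0,87],[0,0,-0.2,0,0,0,87],[0,0,-0.2,0,0,0,87],[0,0,-0.2,0,0,0,87]]}}

```text
time: 9.8
tcp_pos: [0.4491, -0.0981, 0.1993]
tool_rot: [3.141, 0.001, 1.688]
force: [0.6, 0.7, 0.1]
opening: 0.0855
gripper_force: 0.0
```

```bash
python3 - <<'E'
from h import *
from cell import robot
d=robot.camera("side");s=robot.sense();p=s["tcp_pos"]
print(p)
n=np.array([.4488,-.0981])
P=[circ(*n,.035,.01),circ(*n,.019,.030),circ(*n,.019,.004)]
cv2.imwrite("pics/s4.png",overlay(d,P,340,220,80,60,5))
plan((.4728,.338,.24),97,15)
E
```

```text
[ 0.44859069 -0.09805419  0.19846066]
from [ 0.4486 -0.0981  0.1985] [-180.     0.    96.7] dist 0.439 deg 0.3
per row/total: [0.0574, 0.01, -0.0055, -0.0, 0.0, -0.0002] [0.287, 0.05, -0.028, -0.0, 0.0, -0.001]
per row/total: [0.0573, 0.0101, -0.0055, -0.0, 0.0, -0.0002] [0.287, 0.051, -0.028, -0.0, 0.0, -0.001]
per row/total: [0.0573, 0.0102, -0.0055, -0.0, 0.0, -0.0002] [0.287, 0.051, -0.028, -0.0, 0.0, -0.001]
```

View pics/s4.png

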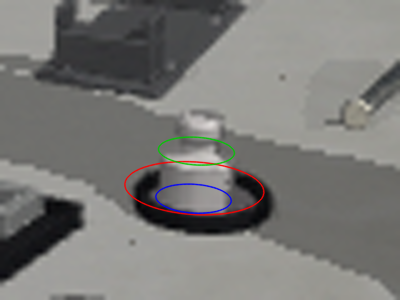

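Request:
{"fn": "step_arm", "kwargs": {"deltas": [[0.04,0.007,0,0,0,0,87],[0.11,0.019,0,0,0,0,87],[0.18,0.032,0,0,0,0,87],[0.26,0.046,0,0,0,0,87],[0.34,0.06,0,0,0,0,87]]}}

```text
time: 10.35
tcp_pos: [0.4579, 0.0756, 0.1979]
tool_rot: [-3.14, -0.0, 1.688]
force: [0.9, -0.4, -0.2]
opening: 0.0872
gripper_force: 0.0
```

Request:
{"fn": "step_arm", "kwargs": {"deltas": [[0.08,0.014,0,0,0,0,87],[0.16,0.028,0,0,0,0,87],[0.24,0.042,0,0,0,0,87],[0.32,0.056,0,0,0,0,87],[0.4,0.071,0,0,0,0,87]]}}

```text
time: 10.85
tcp_pos: [0.4699, 0.2783, 0.1976]
tool_rot: [-3.14, 0.0, 1.688]
force: [0.3, -0.4, 0.7]
opening: 0.0869
gripper_force: 0.0
```

Request:
{"fn": "step_arm", "kwargs": {"deltas": [[0.06,0.01,0,0,0,0,87],[0.1,0.018,0,0,0,0,87],[0.121,0.022,0,0,0,0,87],[0.121,0.022,0,0,0,0,87],[0.121,0.022,0,0,0,0,87]]}}

```text
time: 11.35
tcp_pos: [0.4744, 0.3374, 0.1984]
tool_rot: [-3.141, 0.001, 1.688]
force: [-0.5, 0.4, 0.3]
opening: 0.0868
gripper_force: 0.0
```

```bash
python3 - <<'E'
from h import *
plan((.4728,.338,.046),97,10)
E
```

```text
from [0.4744 0.3374 0.1984] [-1.80e+02  1.00e-01  9.67e+01] dist 0.152 deg 0.3
per row/total: [0.0002, -0.0003, 0.0305, -0.0001, 0.0001, -0.0003] [0.001, -0.001, 0.152, -0.0, 0.0, -0.002]
per row/total: [0.0002, -0.0003, 0.0305, -0.0001, 0.0001, -0.0003] [0.001, -0.001, 0.152, -0.0, 0.0, -0.002]
```

Request:
{"fn": "step_arm", "kwargs": {"deltas": [[0,-0.003,0.03,0,0,0,87],[0,-0.003,0.09,0,0,0,87],[0,-0.003,0.16,0,0,0,87],[0,-0.003,0.22,0,0,0,87],[0,-0.003,0.26,0,0,0,87]]}}

```text
time: 11.85
tcp_pos: [0.4722, 0.3358, 0.0659]
tool_rot: [-3.139, 0.002, 1.687]
force: [0.5, -1.8, -0.0]
opening: 0.0871
gripper_force: 0.0
```

Request:
{"fn": "step_arm", "kwargs": {"deltas": [[0,0,0.025,0,0,0,87],[0,0,0.04,0,0,0,87],[0,0,0.045,0,0,0,80],[0,0,0.045,0,0,0,70],[0,0,0.045,0,0,0,40]]}}

```text
time: 12.35
tcp_pos: [0.4733, 0.3386, 0.0474]
tool_rot: [3.14, -0.0, 1.688]
force: [-0.1, 0.7, -0.7]
opening: 0.0715
gripper_force: 0.0
```

Request:
{"fn": "step_arm", "kwargs": {"deltas": [[0,0,0,0,0,0,40],[0,0,0,0,0,0,40],[0,0,0,0,0,0,40],[0,0,0,0,0,0,40],[0,0,0,0,0,0,40]]}}

```text
time: 12.85
tcp_pos: [0.4721, 0.3386, 0.0471]
tool_rot: [-3.141, 0.0, 1.689]
force: [-6.2, -1.7, 5.7]
opening: 0.0593
gripper_force: 30.0
```

Request:
{"fn": "step_arm", "kwargs": {"deltas": [[0,0,-0.01,0,0,0,40],[0,0,-0.04,0,0,0,40],[0,0,-0.08,0,0,0,40],[0,0,-0.12,0,0,0,40],[0,0,-0.14,0,0,0,40]]}}

```text
time: 13.35
tcp_pos: [0.4735, 0.3388, 0.119]
tool_rot: [3.139, -0.001, 1.688]
force: [-0.0, 0.0, -7.0]
opening: 0.0596
gripper_force: 30.1
```

```bash
python3 - <<'E'
from h import *
plan((.4593,.0906,.118),97,10)
E
```

```text
from [0.4735 0.3388 0.119 ] [ 1.799e+02 -1.000e-01  9.670e+01] dist 0.249 deg 0.3
per row/total: [-0.049, -0.0087, 0.0001, 0.0002, -0.0001, -0.0003] [-0.245, -0.043, 0.001, 0.001, -0.0, -0.001]
per row/total: [-0.0489, -0.0088, 0.0002, 0.0002, -0.0001, -0.0003] [-0.245, -0.044, 0.001, 0.001, -0.0, -0.001]
```

Request:
{"fn": "step_arm", "kwargs": {"deltas": [[-0.02,-0.003,0,0,0,0,40],[-0.07,-0.012,0,0,0,0,40],[-0.13,-0.023,0,0,0,0,40],[-0.19,-0.034,0,0,0,0,40],[-0.25,-0.044,0,0,0,0,40]]}}

```text
time: 13.85
tcp_pos: [0.4648, 0.2092, 0.1154]
tool_rot: [-3.14, 0.001, 1.688]
force: [0.5, -0.0, -6.5]
opening: 0.0593
gripper_force: 30.1
```

Request:
{"fn": "step_arm", "kwargs": {"deltas": [[-0.06,-0.01,0,0,0,0,40],[-0.12,-0.021,0,0,0,0,40],[-0.18,-0.032,0,0,0,0,40],[-0.22,-0.04,0,0,0,0,40],[-0.24,-0.043,0,0,0,0,40]]}}

```text
time: 14.35
tcp_pos: [0.4575, 0.0867, 0.1156]
tool_rot: [-3.14, 0.002, 1.685]
force: [-0.0, -0.1, -6.3]
opening: 0.0594
gripper_force: 30.1
```

Request:
{"fn": "step_arm", "kwargs": {"deltas": [[0,0,0.01,0,0,0,40],[0,0,0.03,0,0,0,40],[0,0,0.07,0,0,0,40],[0,0,0.1,0,0,0,40],[0,0,0.12,0,0,0,40]]}}

```text
time: 14.85
tcp_pos: [0.4574, 0.0909, 0.0547]
tool_rot: [-3.14, -0.001, 1.69]
force: [0.3, -0.2, -5.8]
opening: 0.0594
gripper_force: 30.1
```

```bash
python3 - <<'E'
from h import *
from cell import robot
d=robot.camera("side");p=robot.sense()["tcp_pos"]
n=np.array([.4593,.0906])
P=[circ(*n,.047,.01),circ(p[0],p[1],.03,p[2]-.009+.034),circ(p[0],p[1],.03,p[2]-.009)]
cv2.imwrite("pics/s5.png",overlay(d,P,300,220,120,100,4))
plan((.4593,.0906,.0135),97,5)
E
```

```text
from [0.4569 0.0905 0.0538] [-1.798e+02 -1.000e-01  9.680e+01] dist 0.04 deg 0.3
per row/total: [-0.0001, 0.001, 0.0161, -0.0004, -0.0001, -0.0004] [-0.0, 0.005, 0.081, -0.002, -0.001, -0.002]
```

View pics/s5.png

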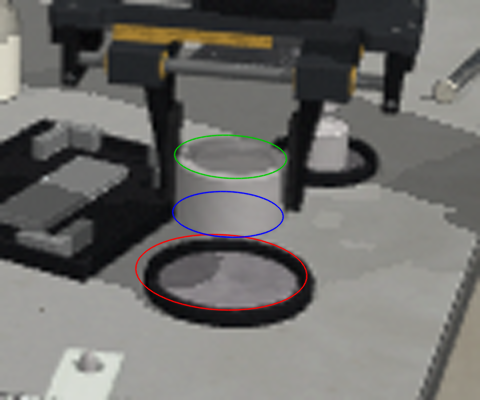

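Request:
{"fn": "step_arm", "kwargs": {"deltas": [[0,0.003,0.025,0,0,0,40],[0,0.005,0.05,0,0,0,40],[0,0.005,0.068,0,0,0,40],[0,0.005,0.078,0,0,0,40],[0,0.005,0.08,0,0,0,40]]}}

```text
time: 15.4
tcp_pos: [0.4605, 0.0902, 0.0159]
tool_rot: [-3.141, -0.0, 1.689]
force: [-0.2, -0.0, -5.8]
opening: 0.059
gripper_force: 30.1
```

Request:
{"fn": "step_arm", "kwargs": {"deltas": [[0,0,0,0,0,0,40],[0,0,0,0,0,0,62],[0,0,0,0,0,0,68],[0,0,0,0,0,0,76],[0,0,0,0,0,0,80]]}}

```text
time: 15.9
tcp_pos: [0.4615, 0.0902, 0.017]
tool_rot: [3.14, 0.0, 1.688]
force: [0.5, 0.4, -0.7]
opening: 0.0755
gripper_force: 0.0
```

Request:
{"fn": "step_arm", "kwargs": {"deltas": [[0,0,0,0,0,0,80],[0,0,0,0,0,0,80],[0,0,-0.05,0,0,0,80],[0,0,-0.12,0,0,0,80],[0,0,-0.2,0,0,0,87]]}}

```text
time: 16.4
tcp_pos: [0.4601, 0.0903, 0.1171]
tool_rot: [-3.14, -0.001, 1.689]
force: [0.4, 0.2, 0.5]
opening: 0.0829
gripper_force: 0.0
```

Request:
{"fn": "step_arm", "kwargs": {"deltas": [[0.05,0.008,-0.08,0,0,0,87],[0.11,0.019,-0.12,0,0,0,87],[0.18,0.032,-0.12,0,0,0,87],[0.25,0.044,-0.12,0,0,0,87],[0.32,0.057,-0.12,0,0,0,87]]}}

```text
time: 16.9
tcp_pos: [0.4706, 0.2535, 0.1767]
tool_rot: [3.141, 0.0, 1.688]
force: [0.5, -0.6, 0.3]
opening: 0.0869
gripper_force: 0.0
```

```bash
python3 - <<'E'
from h import *
from cell import robot
d=robot.camera("side");c=robot.camera("top")
n=np.array([.4593,.0906]);M=(.4728,.338)
A=overlay(d,[circ(*n,.047,.01),circ(*n,.03,.038),box(*M,97,.084,.064,.038),box(*M,97,.18,.028,.038),box(*M,97,.124,.061,.024)],250,240,110,145,4)
B=overlay(c,[circ(*n,.047,.01),box(*M,97,.084,.064,.038),box(*M,97,.18,.028,.038)],145,200,90,145,4)
cv2.imwrite("pics/s6.png",np.hstack([A,B]))
plan((.4728,.338,.12),97,5)
E
```

```text
from [0.4689 0.2577 0.1768] [-180.    -0.2   97.1] dist 0.098 deg 0.2
per row/total: [0.0316, 0.0055, 0.0228, -0.0, -0.0004, 0.0003] [0.158, 0.028, 0.114, -0.0, -0.002, 0.001]
```

View pics/s6.png

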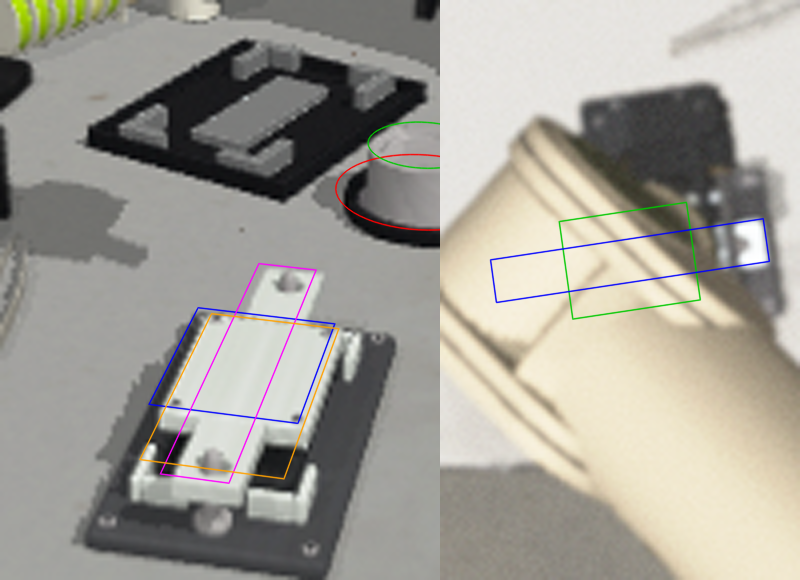

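Request:
{"fn": "step_arm", "kwargs": {"deltas": [[0.04,0.006,0,0,0,0,87],[0.09,0.015,0,0,0,0,87],[0.13,0.022,0.03,0,0,0,87],[0.158,0.027,0.07,0,0,0,87],[0.158,0.027,0.11,0,0,0,87]]}}

```text
time: 17.5
tcp_pos: [0.474, 0.3342, 0.1209]
tool_rot: [3.142, -0.001, 1.691]
force: [0.2, 0.7, 0.3]
opening: 0.0869
gripper_force: 0.0
```

Request:
{"fn": "step_arm", "kwargs": {"deltas": [[0,0,0.02,0,0,0,87],[0,0,0.06,0,0,0,87],[0,0,0.1,0,0,0,87],[0,0,0.1,0,0,0,87],[0,0,0.1,0,0,0,87]]}}

```text
time: 18.0
tcp_pos: [0.4748, 0.3321, 0.0721]
tool_rot: [-3.142, 0.0, 1.688]
force: [-0.2, -0.4, 0.2]
opening: 0.0869
gripper_force: 0.0
```

```bash
python3 - <<'E'
from h import *
plan((.4720,.338,.027),97,5)
E
```

```text
from [0.4748 0.3321 0.0721] [-180.     0.    96.7] dist 0.046 deg 0.3
per row/total: [0.0025, -0.0008, 0.0181, -0.0, 0.0, -0.0006] [0.012, -0.004, 0.09, -0.0, 0.0, -0.003]
```

Request:
{"fn": "step_arm", "kwargs": {"deltas": [[0.012,-0.005,0.01,0,0,-0.003,87],[0.012,-0.005,0.04,0,0,-0.003,87],[0.012,-0.005,0.07,0,0,-0.003,87],[0.012,-0.005,0.09,0,0,-0.003,87],[0.012,-0.005,0.09,0,0,-0.003,87]]}}

```text
time: 18.5
tcp_pos: [0.4704, 0.3372, 0.0244]
tool_rot: [-3.139, 0.001, 1.693]
force: [0.3, 0.5, -0.5]
opening: 0.0871
gripper_force: 0.0
```

Request:
{"fn": "step_arm", "kwargs": {"deltas": [[0,0,0,0,0,0,80],[0,0,0,0,0,0,74],[0,0,0,0,0,0,68],[0,0,0,0,0,0,50],[0,0,0,0,0,0,50]]}}

```text
time: 19.0
tcp_pos: [0.4713, 0.3382, 0.0268]
tool_rot: [3.141, 0.0, 1.693]
force: [-1.3, 0.3, 3.2]
opening: 0.0636
gripper_force: 30.0
```

Request:
{"fn": "step_arm", "kwargs": {"deltas": [[0,0,0,0,0,0,50],[0,0,0,0,0,0,50],[0,0,0,0,0,0,50],[0,0,0,0,0,0,50],[0,0,0,0,0,0,50]]}}

```text
time: 19.5
tcp_pos: [0.4713, 0.3382, 0.0268]
tool_rot: [3.141, 0.0, 1.693]
force: [-3.0, -1.9, 5.0]
opening: 0.0639
gripper_force: 30.0
```

Request:
{"fn": "step_arm", "kwargs": {"deltas": [[0,0,-0.01,0,0,0,50],[0,0,-0.03,0,0,0,50],[0,0,-0.05,0,0,0,50],[0,0,-0.07,0,0,0,50],[0,0,-0.09,0,0,0,50]]}}

```text
time: 20.0
tcp_pos: [0.4715, 0.3382, 0.0727]
tool_rot: [3.141, -0.0, 1.693]
force: [1.2, 0.3, -2.0]
opening: 0.0635
gripper_force: 30.0
```

Request:
{"fn": "step_arm", "kwargs": {"deltas": [[0,0,-0.03,0,0,0,50],[0,0,-0.07,0,0,0,50],[0,0,-0.11,0,0,0,50],[0,0,-0.13,0,0,0,50],[0,0,-0.13,0,0,0,50]]}}

```text
time: 20.5
tcp_pos: [0.472, 0.3387, 0.1382]
tool_rot: [3.139, -0.001, 1.693]
force: [0.1, -0.1, -3.2]
opening: 0.0634
gripper_force: 30.0
```

```bash
python3 - <<'E'
from h import *
from cell import robot
d=robot.camera("side");s=robot.sense();p=s["tcp_pos"];M=(.4728,.338)
print(s["opening"],s["gripper_force"],s["qpos"])
A=overlay(d,[box(p[0],p[1],97,.18,.028,p[2]-.003+.014),box(*M,97,.124,.061,.024)],240,180,120,150,4)
cv2.imwrite("pics/s7.png",A)
plan((.5361,-.3313,p[2]),85.7,20)
E
```

```text
0.06342601132408258 29.998281598091125 [ 0.07743546  0.47817742 -0.99026633  1.65223758  0.41967297  1.24048342
 -0.8782099 ]
from [0.4716 0.3381 0.1369] [179.9   0.   97. ] dist 0.673 deg 11.3
per row/total: [-0.0672, -0.0018, 0.0, 0.0, -0.0, 0.0063] [-0.336, -0.009, 0.0, 0.0, -0.0, 0.031]
per row/total: [-0.0672, 0.0016, 0.0, 0.0, -0.0, 0.0063] [-0.336, 0.008, 0.0, 0.0, -0.0, 0.031]
per row/total: [-0.0671, 0.0049, 0.0, 0.0, -0.0, 0.0063] [-0.335, 0.024, 0.0, 0.0, -0.0, 0.031]
per row/total: [-0.0668, 0.0082, 0.0, 0.0, -0.0, 0.0063] [-0.334, 0.041, 0.0, 0.0, -0.0, 0.031]
```

View pics/s7.png

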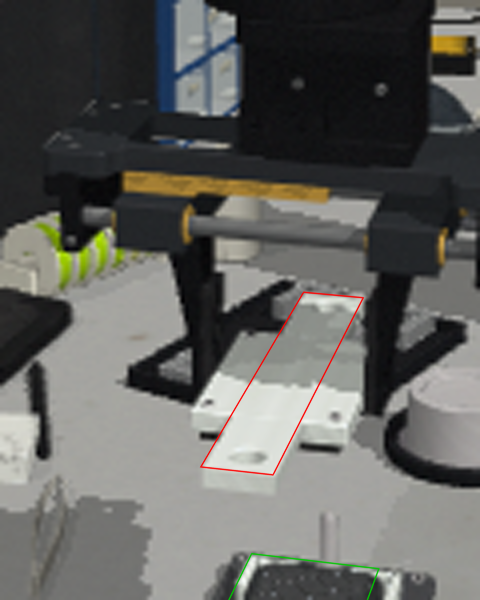

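Request:
{"fn": "step_arm", "kwargs": {"deltas": [[-0.01,0,0,0,0,0,50],[-0.04,0,0,0,0,0,50],[-0.09,0,0,0,0,0,50],[-0.15,0,0,0,0,0,50],[-0.22,0,0,0,0,0,50]]}}

```text
time: 21.05
tcp_pos: [0.484, 0.228, 0.1355]
tool_rot: [-3.14, -0.0, 1.695]
force: [0.3, 0.0, -2.0]
opening: 0.0638
gripper_force: 30.0
```

Request:
{"fn": "step_arm", "kwargs": {"deltas": [[-0.07,0,0,0,0,0,50],[-0.14,0,0,0,0,0,50],[-0.21,0,0,0,0,0,50],[-0.28,0,0,0,0,0,50],[-0.35,0,0,0,0,0,50]]}}

```text
time: 21.55
tcp_pos: [0.5055, 0.0532, 0.1357]
tool_rot: [-3.14, 0.0, 1.693]
force: [0.5, -1.3, -2.8]
opening: 0.0637
gripper_force: 30.0
```

Request:
{"fn": "step_arm", "kwargs": {"deltas": [[-0.07,0,0,0,0,0,50],[-0.14,0,0,0,0,0,50],[-0.21,0,0,0,0,0,50],[-0.28,0,0,0,0,0,50],[-0.35,0,0,0,0,0,50]]}}

```text
time: 22.05
tcp_pos: [0.5267, -0.1202, 0.1356]
tool_rot: [-3.14, -0.0, 1.693]
force: [1.0, 0.8, -2.4]
opening: 0.0635
gripper_force: 30.0
```

Request:
{"fn": "step_arm", "kwargs": {"deltas": [[-0.07,0,0,0,0,0,50],[-0.14,0,0,0,0,0,50],[-0.2,0,0,0,0,0,50],[-0.25,0,0,0,0,0,50],[-0.28,0,0,0,0,0,50]]}}

```text
time: 22.55
tcp_pos: [0.5435, -0.26, 0.1352]
tool_rot: [-3.14, -0.001, 1.691]
force: [0.5, 0.4, -2.7]
opening: 0.0638
gripper_force: 30.0
```

Request:
{"fn": "step_arm", "kwargs": {"deltas": [[-0.02,0,0,0,0,0,50],[-0.03,0,0,0,0,0,50],[-0.03,0,0,0,0,0,50],[-0.03,0,0,0,0,0,50],[-0.03,0,0,0,0,0,50]]}}

```text
time: 23.05
tcp_pos: [0.5467, -0.2711, 0.1367]
tool_rot: [3.141, -0.0, 1.695]
force: [-0.0, 0.8, -1.6]
opening: 0.0633
gripper_force: 30.0
```

```bash
python3 - <<'E'
from h import *
plan((.5361,-.3313,.1),85.7,10)
E
```

```text
from [ 0.5467 -0.2711  0.1367] [180.   -0.   97.1] dist 0.071 deg 11.4
per row/total: [-0.0117, -0.0036, 0.0073, 0.0, -0.0, 0.0127] [-0.058, -0.018, 0.037, 0.0, -0.0, 0.063]
per row/total: [-0.012, -0.0024, 0.0073, 0.0, -0.0, 0.0127] [-0.06, -0.012, 0.037, 0.0, -0.0, 0.063]
```

Request:
{"fn": "step_arm", "kwargs": {"deltas": [[-0.012,-0.004,0.007,0,0,0.013,50],[-0.023,-0.007,0.015,0,0,0.025,50],[-0.035,-0.011,0.022,0,0,0.038,50],[-0.046,-0.014,0.03,0,0,0.05,50],[-0.058,-0.018,0.037,0,0,0.063,50]]}}

```text
time: 23.55
tcp_pos: [0.5408, -0.3028, 0.1175]
tool_rot: [-3.141, -0.0, 1.592]
force: [-0.1, -0.1, -1.9]
opening: 0.0634
gripper_force: 30.0
```

Request:
{"fn": "step_arm", "kwargs": {"deltas": [[-0.02,-0.003,0.01,0,0,0.02,50],[-0.04,-0.006,0.02,0,0,0.04,50],[-0.06,-0.012,0.037,0,0,0.063,50],[-0.06,-0.012,0.037,0,0,0.063,50],[-0.06,-0.012,0.037,0,0,0.063,50]]}}

```text
time: 24.05
tcp_pos: [0.5356, -0.3323, 0.0992]
tool_rot: [-3.141, -0.001, 1.495]
force: [0.4, 0.9, -1.5]
opening: 0.0634
gripper_force: 30.0
```

```bash
python3 - <<'E'
from h import *
from cell import robot
d=robot.camera("side");s=robot.sense();p=s["tcp_pos"];yw=np.degrees(s["tool_rot"][2]);Q=(.5361,-.3313)
R=[box(p[0],p[1],yw,.18,.028,p[2]+.011),box(p[0],p[1],yw,.084,.064,p[2]+.011),box(*Q,85.7,.176,.076,.006)]
cv2.imwrite("pics/s8.png",overlay(d,R,325,140,110,110,5))
plan((.5361,-.3313,.0285),85.7,5)
E
```

```text
from [ 0.536  -0.3318  0.0996] [180.   -0.   85.7] dist 0.071 deg 0.0
per row/total: [0.0002, 0.0, 0.0284, 0.0, -0.0001, 0.0] [0.001, 0.0, 0.142, 0.0, -0.0, 0.0]
```

View pics/s8.png

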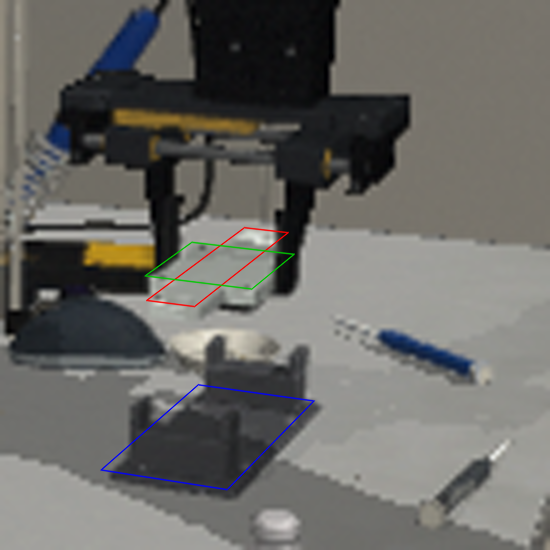

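Request:
{"fn": "step_arm", "kwargs": {"deltas": [[0,0,0.015,0,0,0,50],[0,0,0.04,0,0,0,50],[0,0,0.065,0,0,0,50],[0,0,0.085,0,0,0,50],[0,0,0.1,0,0,0,50]]}}

```text
time: 24.6
tcp_pos: [0.5353, -0.332, 0.048]
tool_rot: [-3.14, -0.001, 1.496]
force: [1.2, -0.9, -2.3]
opening: 0.0639
gripper_force: 30.0
```

Request:
{"fn": "step_arm", "kwargs": {"deltas": [[0,0,0.015,0,0,0,50],[0,0,0.03,0,0,0,50],[0,0,0.038,0,0,0,50],[0,0,0.042,0,0,0,50],[0,0,0.042,0,0,0,50]]}}

```text
time: 25.1
tcp_pos: [0.5358, -0.3323, 0.0285]
tool_rot: [3.142, 0.0, 1.495]
force: [0.4, -0.4, -2.0]
opening: 0.0633
gripper_force: 30.0
```

```bash
python3 - <<'E'
from h import *
from cell import robot
d=robot.camera("side")
cv2.imwrite("pics/s9.png",overlay(d,[],325,140,110,110,5))
plan((.5361,-.3313,.027),85.7,5)
E
```

```text
from [ 0.536  -0.3323  0.0288] [180.    0.   85.7] dist 0.002 deg 0.0
per row/total: [0.0004, 0.0, 0.0007, 0.0, 0.0, -0.0001] [0.002, 0.0, 0.004, 0.0, 0.0, -0.0]
```

View pics/s9.png

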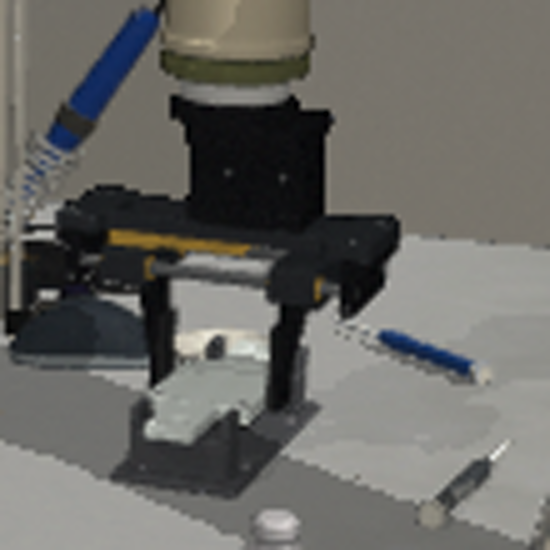

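Request:
{"fn": "step_arm", "kwargs": {"deltas": [[0,0,0.002,0,0,0,50],[0,0,0.002,0,0,0,50],[0,0,0.002,0,0,0,68],[0,0,0.002,0,0,0,74],[0,0,0.002,0,0,0,87]]}}

```text
time: 25.65
tcp_pos: [0.536, -0.3324, 0.0279]
tool_rot: [3.141, 0.0, 1.495]
force: [0.2, -0.5, 0.1]
opening: 0.0755
gripper_force: 0.0
```

Request:
{"fn": "step_arm", "kwargs": {"deltas": [[0,0,0,0,0,0,87],[0,0,0,0,0,0,87],[0,0,0,0,0,0,87],[0,0,-0.04,0,0,0,87],[0,0,-0.1,0,0,0,87]]}}

```text
time: 26.15
tcp_pos: [0.5346, -0.3317, 0.0764]
tool_rot: [-3.139, -0.002, 1.495]
force: [-0.2, -0.6, 1.4]
opening: 0.0871
gripper_force: 0.0
```

Request:
{"fn": "step_arm", "kwargs": {"deltas": [[0,0,-0.07,0,0,0,87],[0,0,-0.14,0,0,0,87],[0,0,-0.2,0,0,0,87],[0,0,-0.2,0,0,0,87],[0,0,-0.2,0,0,0,87]]}}

```text
time: 26.65
tcp_pos: [0.536, -0.3324, 0.1779]
tool_rot: [3.141, 0.001, 1.495]
force: [-0.4, 0.1, -1.1]
opening: 0.0872
gripper_force: 0.0
```

```bash
python3 - <<'E'
from h import *
from cell import robot
c=robot.camera("top");d=robot.camera("side")
M=(.4728,.338);Q=(.5361,-.3313)
A=overlay(c,[box(*M,97,.184,.1,.01),box(*M,97,.124,.061,.024)],150,235,90,70,4)
B=overlay(c,[box(*Q,85.7,.176,.076,.006),box(*Q,85.7,.18,.028,.038),box(*Q,85.7,.084,.064,.038)],400,200,90,70,4)
C=overlay(d,[box(*M,97,.184,.1,.01),box(*M,97,.124,.061,.024)],255,315,90,75,4);E=overlay(d,[],335,200,90,75,4)
cv2.imwrite("pics/s10.png",np.vstack([np.hstack([A,B]),np.hstack([C,E])]))
plan((*M,.18),97,15)
E
```

```text
from [ 0.5352 -0.3321  0.1763] [-179.9   -0.    85.7] dist 0.673 deg 11.3
per row/total: [0.0885, -0.015, -0.0004, -0.0001, -0.0, -0.0084] [0.442, -0.075, -0.002, -0.0, -0.0, -0.042]
per row/total: [0.0893, -0.0092, -0.0004, -0.0001, -0.0, -0.0084] [0.446, -0.046, -0.002, -0.0, -0.0, -0.042]
per row/total: [0.0897, -0.0033, -0.0005, -0.0001, -0.0, -0.0084] [0.448, -0.016, -0.002, -0.0, -0.0, -0.042]
```

View pics/s10.png

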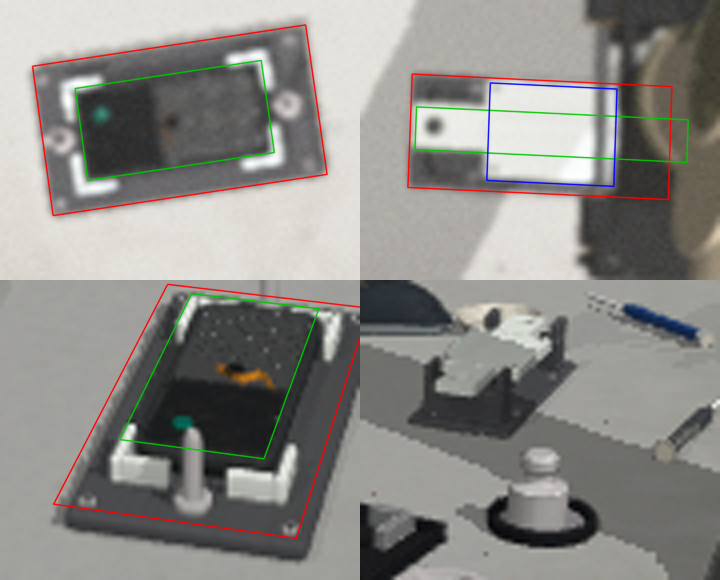

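Request:
{"fn": "step_arm", "kwargs": {"deltas": [[0.03,-0.005,0,0,0,0,87],[0.1,-0.017,0,0,0,0,87],[0.19,-0.032,0,0,0,0,87],[0.28,-0.048,0,0,0,0,87],[0.37,-0.063,0,0,0,0,87]]}}

```text
time: 27.25
tcp_pos: [0.5171, -0.1425, 0.1766]
tool_rot: [-3.14, -0.0, 1.496]
force: [0.7, 0.4, 0.7]
opening: 0.087
gripper_force: 0.0
```

Request:
{"fn": "step_arm", "kwargs": {"deltas": [[0.09,-0.015,0,0,0,0,87],[0.18,-0.03,0,0,0,0,87],[0.27,-0.046,0,0,0,0,87],[0.36,-0.061,0,0,0,0,87],[0.45,-0.077,0,0,0,0,87]]}}

```text
time: 27.75
tcp_pos: [0.4953, 0.0842, 0.1768]
tool_rot: [-3.141, 0.001, 1.496]
force: [1.2, -0.1, -0.2]
opening: 0.0873
gripper_force: 0.0
```

Request:
{"fn": "step_arm", "kwargs": {"deltas": [[0.09,-0.015,0,0,0,0,87],[0.18,-0.03,0,0,0,0,87],[0.26,-0.044,0,0,0,0,87],[0.34,-0.058,0,0,0,0,87],[0.4,-0.068,0,0,0,0,87]]}}

```text
time: 28.25
tcp_pos: [0.4756, 0.2869, 0.1768]
tool_rot: [-3.14, 0.0, 1.498]
force: [0.4, 0.3, -0.0]
opening: 0.0873
gripper_force: 0.0
```

Request:
{"fn": "step_arm", "kwargs": {"deltas": [[0.03,-0.005,0,0,0,-0.02,87],[0.05,-0.009,0,0,0,-0.05,87],[0.07,-0.012,0,0,0,-0.08,87],[0.08,-0.014,0,0,0,-0.126,87],[0.08,-0.014,0,0,0,-0.126,87]]}}

```text
time: 28.75
tcp_pos: [0.4737, 0.3244, 0.1772]
tool_rot: [-3.141, 0.0, 1.696]
force: [-0.3, 0.6, 0.1]
opening: 0.0873
gripper_force: 0.0
```

Request:
{"fn": "step_arm", "kwargs": {"deltas": [[0,0,0.02,0,0,0,87],[0,0,0.06,0,0,0,87],[0,0,0.11,0,0,0,87],[0,0,0.15,0,0,0,87],[0,0,0.17,0,0,0,87]]}}

```text
time: 29.25
tcp_pos: [0.4736, 0.3226, 0.0901]
tool_rot: [-3.139, 0.002, 1.691]
force: [0.2, -1.2, 0.6]
opening: 0.0868
gripper_force: 0.0
```

Request:
{"fn": "step_arm", "kwargs": {"deltas": [[0,0,0,0,0,0,87],[0,0,0,0,0,0,87],[0,0,0,0,0,0,87],[0,0,0,0,0,0,87],[0,0,0,0,0,0,87]]}}

```text
time: 29.75
tcp_pos: [0.4744, 0.3243, 0.0931]
tool_rot: [3.141, -0.0, 1.693]
force: [-0.3, 0.7, 0.3]
opening: 0.0869
gripper_force: 0.0
```

```bash
python3 - <<'E'
from h import *
plan((.472,.339,.014),97,5)
E
```

```text
from [0.4744 0.3243 0.0931] [179.9  -0.   97. ] dist 0.08 deg 0.1
per row/total: [0.0059, -0.0003, 0.0316, 0.0001, -0.0, 0.0] [0.03, -0.001, 0.158, 0.001, -0.0, 0.0]
```

Request:
{"fn": "step_arm", "kwargs": {"deltas": [[0.01,0,0.01,0,0,0,87],[0.02,-0.001,0.04,0,0,0,87],[0.03,-0.001,0.07,0,0,0,87],[0.03,-0.001,0.1,0,0,0,87],[0.03,-0.001,0.12,0,0,0,87]]}}

```text
time: 30.25
tcp_pos: [0.4709, 0.3387, 0.0302]
tool_rot: [-3.139, 0.001, 1.694]
force: [0.5, -0.3, -0.4]
opening: 0.0869
gripper_force: 0.0
```

Request:
{"fn": "step_arm", "kwargs": {"deltas": [[0,0,0.01,0,0,0,87],[0,0,0.02,0,0,0,87],[0,0,0.029,0,0,0,87],[0,0,0.035,0,0,0,87],[0,0,0.037,0,0,0,87]]}}

```text
time: 30.75
tcp_pos: [0.4719, 0.339, 0.0139]
tool_rot: [3.141, 0.0, 1.693]
force: [-0.6, -0.8, -0.5]
opening: 0.0871
gripper_force: 0.0
```

Request:
{"fn": "step_arm", "kwargs": {"deltas": [[0,0,0,0,0,0,82],[0,0,0,0,0,0,76],[0,0,0,0,0,0,70],[0,0,0,0,0,0,65],[0,0,0,0,0,0,45]]}}

```text
time: 31.25
tcp_pos: [0.4718, 0.3391, 0.0141]
tool_rot: [3.141, 0.0, 1.693]
force: [-0.6, 0.6, -0.1]
opening: 0.0636
gripper_force: 0.9
```

Request:
{"fn": "step_arm", "kwargs": {"deltas": [[0,0,0,0,0,0,45],[0,0,0,0,0,0,45],[0,0,0,0,0,0,45],[0,0,0,0,0,0,45],[0,0,0,0,0,0,45]]}}

```text
time: 31.75
tcp_pos: [0.4716, 0.3391, 0.014]
tool_rot: [-3.141, 0.0, 1.693]
force: [-2.2, -0.8, 2.1]
opening: 0.0596
gripper_force: 30.0
```

```bash
python3 - <<'E'
from h import *
plan((.5843,.0131,.12),77.4,20)
E
```

```text
from [0.4716 0.3391 0.014 ] [-180.    0.   97.] dist 0.361 deg 19.6
per row/total: [-0.0337, 0.0072, -0.0106, -0.0, 0.0, 0.0109] [-0.169, 0.036, -0.053, -0.0, 0.0, 0.055]
per row/total: [-0.033, 0.0101, -0.0106, -0.0, 0.0, 0.0109] [-0.165, 0.05, -0.053, -0.0, 0.0, 0.055]
per row/total: [-0.032, 0.0128, -0.0106, -0.0, 0.0, 0.0109] [-0.16, 0.064, -0.053, -0.0, 0.0, 0.055]
per row/total: [-0.0308, 0.0155, -0.0106, -0.0, 0.0, 0.0109] [-0.154, 0.078, -0.053, -0.0, 0.0, 0.055]
```

Request:
{"fn": "step_arm", "kwargs": {"deltas": [[0,0,-0.01,0,0,0,45],[0,0,-0.03,0,0,0,45],[0,0,-0.06,0,0,0,45],[0,0,-0.1,0,0,0,45],[0,0,-0.14,0,0,0,45]]}}

```text
time: 32.25
tcp_pos: [0.4718, 0.3392, 0.0859]
tool_rot: [3.141, -0.0, 1.693]
force: [-0.6, -0.6, -1.8]
opening: 0.0592
gripper_force: 30.0
```

Request:
{"fn": "step_arm", "kwargs": {"deltas": [[-0.01,0.002,-0.03,0,0,0,45],[-0.04,0.008,-0.05,0,0,0,45],[-0.09,0.019,-0.06,0,0,0,45],[-0.14,0.03,-0.06,0,0,0,45],[-0.2,0.042,-0.06,0,0,0,45]]}}

```text
time: 32.75
tcp_pos: [0.5051, 0.2417, 0.1151]
tool_rot: [3.14, -0.0, 1.694]
force: [0.8, -0.1, -0.8]
opening: 0.0595
gripper_force: 30.0
```

Request:
{"fn": "step_arm", "kwargs": {"deltas": [[-0.06,0.013,0,0,0,0,45],[-0.12,0.026,0,0,0,0,45],[-0.18,0.038,0,0,0,0,45],[-0.24,0.051,0,0,0,0,45],[-0.3,0.064,0,0,0,0,45]]}}

```text
time: 33.25
tcp_pos: [0.5553, 0.0956, 0.1149]
tool_rot: [3.141, 0.001, 1.693]
force: [0.8, 0.1, -2.2]
opening: 0.0595
gripper_force: 30.0
```

Request:
{"fn": "step_arm", "kwargs": {"deltas": [[-0.05,0.011,0,0,0,0.03,45],[-0.1,0.021,0,0,0,0.07,45],[-0.14,0.03,0,0,0,0.12,45],[-0.164,0.035,0,0,0,0.17,45],[-0.174,0.037,0,0,0,0.218,45]]}}

```text
time: 33.75
tcp_pos: [0.5845, 0.0112, 0.1142]
tool_rot: [3.141, 0.0, 1.342]
force: [0.2, 0.2, -1.7]
opening: 0.0596
gripper_force: 30.0
```

Request:
{"fn": "step_arm", "kwargs": {"deltas": [[0,0,0,0,0,0,45],[0,0,0,0,0,0,45],[0,0,0,0,0,0,45],[0,0,0,0,0,0,45],[0,0,0,0,0,0,45]]}}

```text
time: 34.25
tcp_pos: [0.5838, 0.0137, 0.1141]
tool_rot: [3.142, -0.0, 1.352]
force: [0.5, -0.3, -1.0]
opening: 0.0597
gripper_force: 30.0
```

```bash
python3 - <<'E'
from h import *
plan((.5843,.0131,.0095),77.4,5)
E
```

```text
from [0.5838 0.0137 0.1141] [180.   -0.   77.4] dist 0.105 deg 0.0
per row/total: [-0.0002, 0.0002, 0.0418, 0.0, -0.0, 0.0001] [-0.001, 0.001, 0.209, 0.0, -0.0, 0.001]
```

Request:
{"fn": "step_arm", "kwargs": {"deltas": [[0,0,0.02,0,0,0,45],[0,0,0.06,0,0,0,45],[0,0,0.1,0,0,0,45],[0,0,0.13,0,0,0,45],[0,0,0.15,0,0,0,45]]}}

```text
time: 34.75
tcp_pos: [0.5833, 0.0133, 0.0374]
tool_rot: [-3.14, 0.0, 1.351]
force: [-0.3, 0.1, -1.8]
opening: 0.0593
gripper_force: 30.0
```

Request:
{"fn": "step_arm", "kwargs": {"deltas": [[0,0,0.015,0,0,0,45],[0,0,0.03,0,0,0,45],[0,0,0.045,0,0,0,45],[0,0,0.055,0,0,0,45],[0,0,0.06,0,0,0,45]]}}

```text
time: 35.25
tcp_pos: [0.5838, 0.0132, 0.0087]
tool_rot: [-3.141, 0.0, 1.351]
force: [-0.1, 0.5, -1.2]
opening: 0.0597
gripper_force: 30.0
```

Request:
{"fn": "step_arm", "kwargs": {"deltas": [[0,0,0,0,0,0,45],[0,0,0,0,0,0,45],[0,0,0,0,0,0,63],[0,0,0,0,0,0,70],[0,0,0,0,0,0,78]]}}

```text
time: 35.75
tcp_pos: [0.5842, 0.0133, 0.0094]
tool_rot: [3.141, 0.0, 1.351]
force: [-0.4, -0.2, -0.2]
opening: 0.071
gripper_force: 0.0
```

Request:
{"fn": "step_arm", "kwargs": {"deltas": [[0,0,0,0,0,0,80],[0,0,0,0,0,0,80],[0,0,0,0,0,0,80],[0,0,-0.03,0,0,0,80],[0,0,-0.08,0,0,0,80]]}}

```text
time: 36.25
tcp_pos: [0.5829, 0.0133, 0.0491]
tool_rot: [-3.139, 0.0, 1.351]
force: [0.5, -0.2, 0.3]
opening: 0.0801
gripper_force: 0.0
```

Request:
{"fn": "step_arm", "kwargs": {"deltas": [[0,0,-0.08,0,0,0,80],[0,0,-0.16,0,0,0,80],[0,0,-0.24,0,0,0,80],[0,0,-0.3,0,0,0,80],[0,0,-0.32,0,0,0,80]]}}

```text
time: 36.75
tcp_pos: [0.5851, 0.0141, 0.2137]
tool_rot: [3.136, -0.001, 1.351]
force: [0.5, 0.9, -0.4]
opening: 0.08
gripper_force: 0.0
```

```bash
python3 - <<'E'
from h import *
from cell import robot
d=robot.camera("side");T=(.5843,.0131)
A=overlay(d,[box(*T,77.4,.17,.136,.012),box(*T,77.4,.124,.061,.018)],260,225,100,75,4)
B=overlay(d,[],335,200,90,75,4);C=overlay(d,[],310,260,90,75,4)
cv2.imwrite("pics/s11.png",np.hstack([A,B]));cv2.imwrite("pics/s11.png",np.vstack([np.hstack([A,B]),np.hstack([overlay(d,[],270,200,100,75,4),C])]))
s=robot.sense();print(s["tcp_pos"])
E
```

```text
[0.58511145 0.01387182 0.21328641]
```

View pics/s11.png

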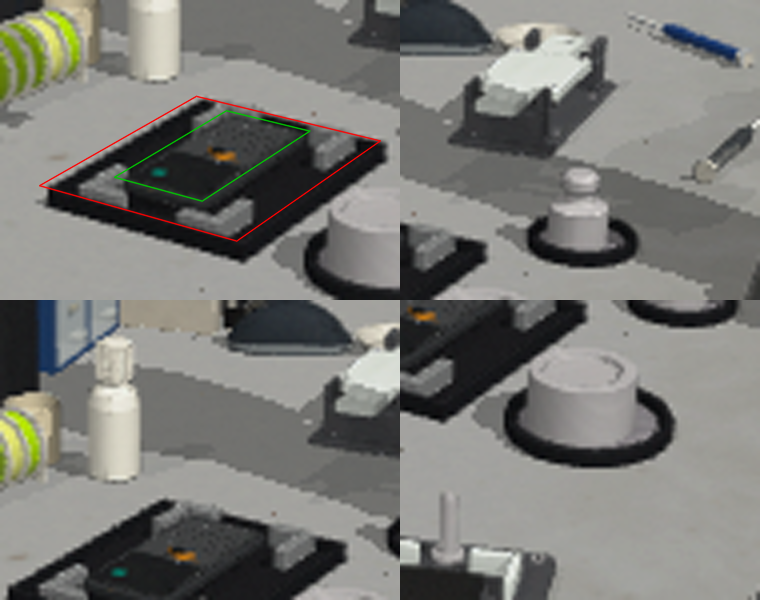

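Request:
{"fn": "step_arm", "kwargs": {"deltas": [[0,0,0,0,0,0,80],[0,0,0,0,0,0,80],[0,0,0,0,0,0,80],[0,0,0,0,0,0,80],[0,0,0,0,0,0,80]]}}

```text
time: 37.3
tcp_pos: [0.5837, 0.0133, 0.2085]
tool_rot: [-3.141, 0.0, 1.351]
force: [0.0, 0.2, 0.5]
opening: 0.0801
gripper_force: 0.0
```

```bash
python3 -c "
from cell import robot
print(robot.hand_in())"
```

```text
the job is handed in; nothing more can be done
None
```

The press is apart and the job handed in at about 37 s: both weights, the plate and the phone sit in their places in the last picture, nothing was dropped and the bottle was not touched; hand-in returned no verdict.

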